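Feed the metal blanks into the slot

TASK

Sweep the three round metal blanks over the dark deck of the feed tray and through its narrow gate with your fingertips, one at a time, so that they drop right down into the square slot behind it: brass first, then copper, then steel. Only push them: do not pick up or lift any blank, and leave the other things on the bench where they are.

Things in the scene. Friction and masses are not known exactly. Their poses are not given: they have to be found in the camera images.
- feed_tray: Wooden tray fixed to the bench, 252 (x) by 250 mm (y). Origin on the bench, 4 mm nearer the slot than its middle; +x points from the open near edge to gate and slot. Dark steel deck: 31 mm above the bench, x -130 to +60 mm, no rim at the near edge nor at the sides up to x = -25. Two straight rails, 9 mm high, 10 thick, make a funnel from (x -25, y +-119) to (46, +-31) mm at the gate.
- gate (a point): Middle of the gate, at deck height, at the edge where the deck ends and the slot begins (tray x = +60 mm, y = 0). The gate is 50 mm wide (y) between two brass cheeks 18 mm long (tray x 42 to 60 mm) and 9 mm high above the deck. Axes as the tray.
- slot (a point): Centre of the slot's floor, 4 mm above the bench. The slot is a pit open at the top, 53 mm long (x, from the deck's edge on) by 50 mm wide (y); its floor is 27 mm below the deck; the three other sides stand 9 mm higher than the deck. The three blanks stack in it. Axes as the tray.
- brass_center (a point): Centre (half-way up) of the brass blank: a yellow solid disc, 40 mm in diameter, 8 mm thick, about 80 g, polished and slippery (friction about 0.25), lying flat and loose on the deck. The three blanks stand side by side, about 64 mm apart, in front of the funnel; which one is where varies.
- copper_center (a point): Centre (half-way up) of the copper blank: a red-brown solid disc, 40 mm in diameter, 8 mm thick, about 80 g, polished and slippery (friction about 0.25), lying flat and loose on the deck. The three blanks stand side by side, about 64 mm apart, in front of the funnel; which one is where varies.
- steel_center (a point): Centre (half-way up) of the steel blank: a silver-grey solid disc, 40 mm in diameter, 8 mm thick, about 80 g, polished and slippery (friction about 0.25), lying flat and loose on the deck. The three blanks stand side by side, about 64 mm apart, in front of the funnel; which one is where varies.
- planishing_hammer: Bystander: small hammer with a wooden handle, 166 mm long, 70 mm wide, 23 mm high, lying left of the tray. Origin under its middle. Leave it alone.
- chasing_hammer: Bystander: small hammer with a wooden handle, 178 mm long, 72 mm wide, 22 mm high, lying right of the tray. Origin under its middle. Leave it alone.
- wood_block: Bystander: worn brown hardwood offcut, 41 by 70 by 24 mm, beyond the tray on the right. Origin under its middle. Leave it alone.
- dapping_cube: Bystander: brown dapping cube, 48 mm, with round hollows, on the right. Origin under its middle. Leave it alone.
- brass_blank: The brass blank itself; origin at the centre of its underside.
- copper_blank: The copper blank itself; origin at the centre of its underside.
- steel_blank: The steel blank itself; origin at the centre of its underside.

How it is judged:
By the outcome, as a careful person would: the job done as asked, in the order asked, and still so for the second after the job is handed in, with the robot touching nothing.
It also fails if it takes over 58 s, if anything falls off the work surface, if the arm or the gripper's body presses on something with over 40 N, if the wrist force passes 120 N, or if a joint passes its speed limit or range.

ROBOT

A 6-joint arm with a two-finger parallel gripper is mounted at the origin on a cart in front of the work surface, level with it; the furniture and walls round the work are solid. World frame = base frame: x ahead of the robot, y to its left, z up, the work surface at z = 0. Lengths are in m, angles in rad, forces in N, time in s.
With the tool pointing down it reaches from about 0.375 to 0.975 m from the base axis. Payload 3.8 kg.
Tool frame: the origin (TCP) lies between the finger pads; the fingertips stand 22 mm ahead of it and the grasp point (between the pads) lies 3 mm ahead of it (bot.finger_overhang is the distance from the TCP to the fingertips, in m); x points along the fingers, y is the direction in which the jaws open and shut, and the axes are right-handed (so a half turn about x gives the same grasp; the last joint's range is limited). The gripper opens to 85 mm and grips with 20 to 120 N. Pads are 22 mm wide; open, the fingers measure 114 mm over their backs; the gripper's body (76 mm by 85 mm) begins 54 mm behind the grasp point. The pads swing forward as they close: fully open they stand 13 mm farther back than shut.
Start: joints at [1.192, 0.264, 1.604, -0, 1.274, -0.037], TCP at [0.226, 0.636, 0.253] pointing down, gripper open.
Joint ranges: [-2.63, 2.63], [-0.94, 2.18], [0.31, 2.57], [-1.31, 4.45], [0, 2.66], [-2.55, 2.55]. Speed limits (rad/s): [2.57, 2.57, 3.14, 3.14, 3.14, 3.14].

INTERFACE

Orientations are given as a rotation vector (axis times angle).
In Python, from workcell import bot gives the robot as it stands. The module is installed in compiled form; this text tells all that it offers.
- The arm moves only by the tool arm_command, never from a script. Its argument "series" is a list that holds one entry, the list of rows, each a list of 7 numbers: the turn, a rotation vector about the tool's x, y, z in rad, then the shift along the tool's x, y, z in cm, then the opening, from 0 (shut) to 1 (fully open). In form: [[[rx, ry, rz, x, y, z, grip], ...]]. A call has 1 to 10 rows; each row shifts and turns the pose as measured when the row begins, along the tool's axes as they then stand; what a row does not reach is not made up. A row lasts 1/10 s, in which the tool goes at most 50 mm and 8.59 degrees, less where a joint would pass 70% of its speed; a pose out of reach is approached as far as the arm can. A call is refused whole if a number of a shift passes 5 or a number of a turn 0.15, either way. A call with a gripper value outside its range is refused whole. The fingers move at their own pace and stop on an object; "newtons" is the grip in N (left out, the last holds). Time passes only in rows, so rows that do not move let the fingers close. It gives the time, the measured TCP pose, the force and the opening at its end, in the units of the state.
- bot.read_state(): the state, without advancing time (a new reading comes with each control period).
- bot.read_camera(name): name is "scene" or "top" or "wrist"; returns (picture, depth): 480x640x3 uint8, blue, green, red; 480x640 float32, m along the optical axis (not along the pixel's ray), 0 where there is no reading.
- bot.camera_info(name): a dict with "K" (3x3 intrinsics, pixels), "extrinsics" (4x4, takes a point from camera to world coordinates). Camera axes: x right, y down, z forward; pixel columns grow to the right and rows downward; lengths in m; the calibration is good to about 2 mm. A picture is of the moment at which its call begins: read the wrist's pose just before it. camera_info takes no time and is no camera call; for the wrist camera it gives the pose at the moment of the call.
- bot.finish_job(): hands the job in, once; it reports no verdict.
The state is a dict: "time": time; "q": joint angles; "joint_vel": joint speeds; "joint_torque": joint torques, N m; "tool_pos": TCP position; "tcp_rot": TCP orientation; "wrist_force": force on the tool from outside, world axes, zero at the start; "torque": the same for the moment, N m; "width": opening from 0.0 (shut) to 1.0 (fully open).
Only numpy, scipy, OpenCV 4.12 (cv2) and the standard library are available. Lean on these libraries where they do the work, as an engineer would, in place of code of your own. Each camera call takes 0.05 s, during which the arm holds its last target.

## Working session

There is one attempt and no reset: what is moved stays moved. The work goes in short steps, Python scripts to look and compute and a tool call to move; the robot and the scene stay as the last step left them, time stands still between calls to the robot, and variables do not carry over. Pictures are saved under pics/ and viewed, and the job is handed in when it is done.

Besides the shell and the picture viewer there is one more tool, called after "Call:" as name(argument=value, ...) on one line, values as JSON. arm_command: Moves the arm, as the interface text tells. Its arguments: {"type":"object","properties":{"series":{"type":"array"},"newtons":{"type":"number"}},"required":["series"]}

```bash
mkdir -p pics
python3 - <<'E'
from workcell import bot
import cv2,numpy as np
s=bot.read_state();print(s)
for n in ["top","scene"]:
    p,d=bot.read_camera(n);cv2.imwrite(f"pics/{n}0.png",p);np.save(f"{n}0d.npy",d)
    i=bot.camera_info(n);print(n,i["K"],i["extrinsics"])
E
```

```text
{'time': 0.0, 'q': array([ 1.19207607e+00,  2.64768829e-01,  1.60540640e+00, -1.44419279e-05,
        1.27370935e+00, -3.68509780e-02]), 'joint_vel': array([-2.16107658e-04, -1.12264569e-04,  3.36036059e-04,  2.05903320e-03,
       -5.78877707e-04,  1.38750552e-05]), 'joint_torque': array([ 1.53554643e-03, -5.15129900e+01, -3.67314363e+01,  1.62409009e-05,
        1.29533277e-02, -1.41909678e-05]), 'tool_pos': array([0.22600838, 0.63529471, 0.25193393]), 'tcp_rot': array([ 0.26650974,  1.55455758, -0.27005126]), 'wrist_force': array([-0.26448758, -0.58192392,  0.29864171]), 'torque': array([ 0.02082015, -0.02749267,  0.00546276]), 'width': 1.0018914832814667}
top [[594.45140367   0.         316.46245728]
 [  0.         594.45140367 236.04380047]
 [  0.           0.           1.        ]] [[ 1.24377597e-03 -9.92087576e-01  1.25541601e-01  4.12078545e-01]
 [-9.99999056e-01 -1.16060723e-03  7.35619012e-04 -8.90600987e-03]
 [-5.84093993e-04 -1.25542398e-01 -9.92088083e-01  1.35582663e+00]
 [ 0.00000000e+00  0.00000000e+00  0.00000000e+00  1.00000000e+00]]
scene [[479.97726285   0.         319.76878795]
 [  0.         479.97726285 240.03639115]
 [  0.           0.           1.        ]] [[ 0.63839212 -0.36145838  0.67956114 -0.1237357 ]
 [-0.76941563 -0.275206    0.57642107 -0.61244797]
 [-0.02133292 -0.89084763 -0.45380107  0.50474722]
 [ 0.          0.          0.          1.        ]]
```

View pics/top0.png

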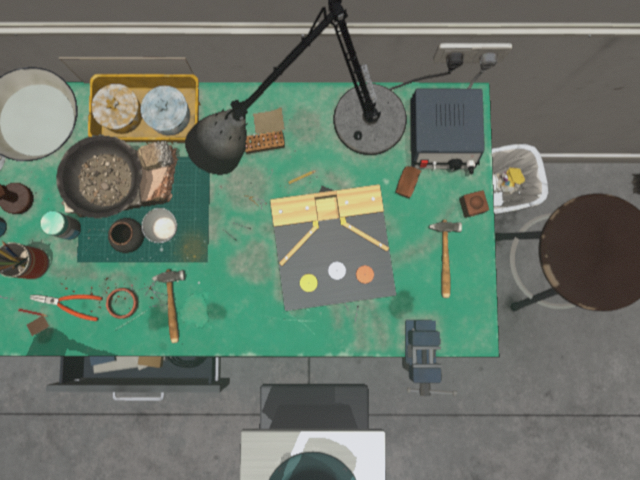

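View pics/scene0.png

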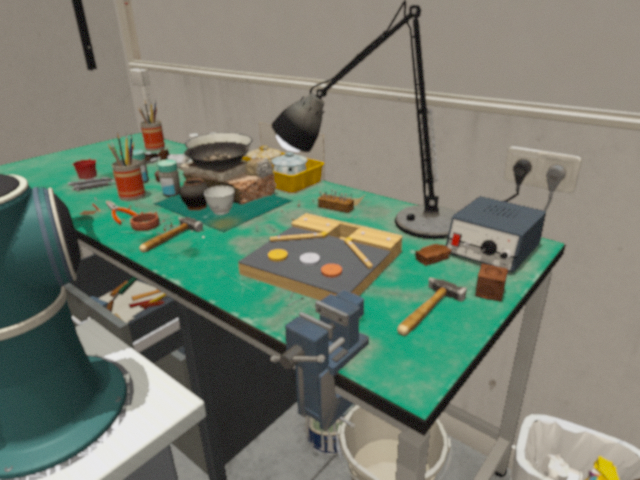

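Run:
```python
import cv2
p=cv2.imread("pics/top0.png")
cv2.imwrite("pics/top0c.png",cv2.resize(p[130:290,190:400],None,fx=3.7,fy=3.7,interpolation=cv2.INTER_CUBIC))
```

```text
(no output)
```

View pics/top0c.png

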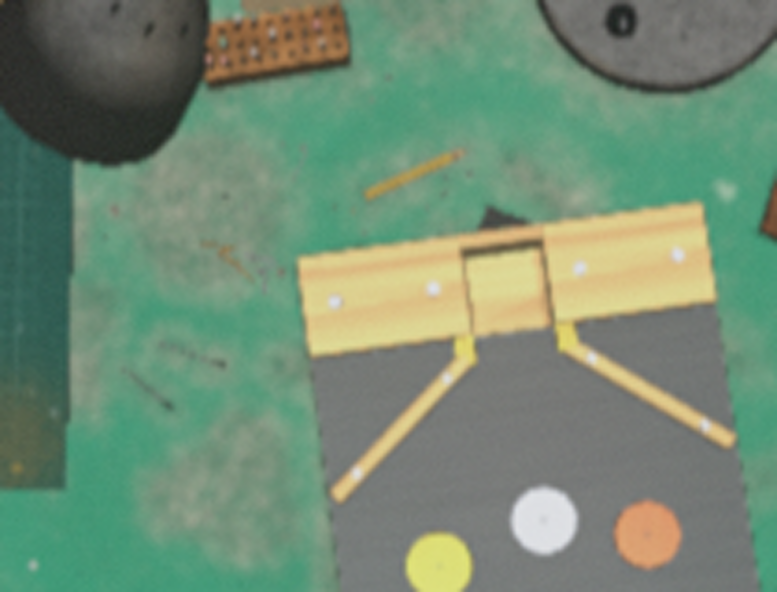

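The top view shows the tray, gate at about (328,219), and brass, steel and copper at about (308,283), (337,270) and (365,274). I'll refine this with crops.

Run:
```python
import cv2
p=cv2.imread("pics/top0.png")
cv2.imwrite("pics/a.png",cv2.resize(p[240:320,260:410],None,fx=5,fy=5,interpolation=cv2.INTER_CUBIC))
cv2.imwrite("pics/b.png",cv2.resize(p[175:255,260:410],None,fx=5,fy=5,interpolation=cv2.INTER_CUBIC))
```

```text
(no output)
```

View pics/a.png

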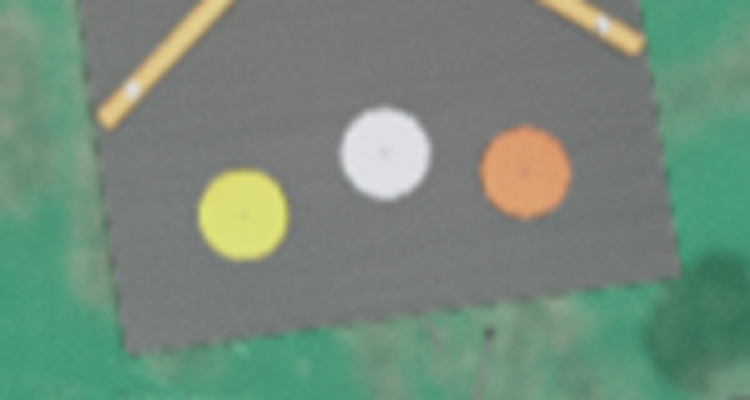

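View pics/b.png

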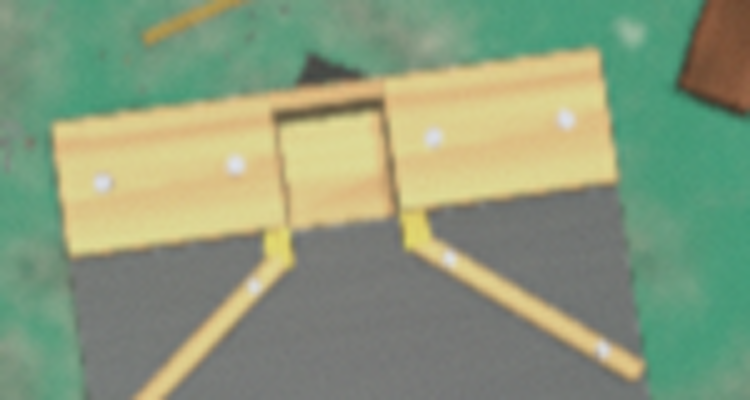

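```bash
cat > h.py <<'E'
import numpy as np
from workcell import bot
def ray(n,uv,z,info=None):
    i=info or bot.camera_info(n);K=i["K"];T=i["extrinsics"]
    d=T[:3,:3]@np.linalg.solve(K,[uv[0],uv[1],1]);o=T[:3,3]
    return o+d*(z-o[2])/d[2]
E
python3 - <<'E'
from h import *
from scipy.optimize import least_squares
f=[((285,310.6),.031,-130,125),((395.6,294.6),.031,-130,-125),((270.2,199.4),.04,122,125),((379.2,184.4),.04,122,-125),((317.2,220.4),.031,60,25),((338.8,217.6),.031,60,-25)]
W=np.array([ray("top",a,z)[:2] for a,z,_,_ in f]);L=np.array([[x,y] for *_,x,y in f])/1000
R=lambda t:np.array([[np.cos(t),-np.sin(t)],[np.sin(t),np.cos(t)]])
s=least_squares(lambda p:((L@R(p[2]).T+p[:2])-W).ravel(),[.5,0,0])
print(s.x,np.degrees(s.x[2]),(s.fun.reshape(-1,2)*1000).round(1))
for n,uv in dict(brass=(308.4,282.6),steel=(336.6,270.2),copper=(364.8,274)).items():
    w=ray("top",uv,.039);print(n,w,((R(s.x[2]).T@(w[:2]-s.x[:2]))*1000).round(1))
d=np.load("top0d.npy")
print(d[300,330],d[283,308]);np.save("tray.npy",s.x)
i=bot.camera_info("top")
for u,v in[(300,295),(365,274),(328,210)]:
    c=np.linalg.solve(i["K"],[u,v,1])*d[v,u];print((i["extrinsics"]@[*c,1])[:3])
E
```

```text
[ 0.55902633 -0.04295166  0.14089127] 8.072474881581114 [[-0.7  1.1]
 [-1.1 -1.3]
 [ 0.7  1.7]
 [ 1.2 -0.3]
 [-0.3 -0.2]
 [ 0.2 -1. ]]
brass [0.47493754 0.00976718 0.039     ] [-75.9  64. ]
steel [ 0.50244787 -0.05266341  0.039     ] [-57.4  -1.7]
copper [ 0.49410066 -0.11509587  0.039     ] [-74.4 -62.3]
1.3223807 1.3156555
[0.44786059 0.02845913 0.03018843]
[ 0.49430417 -0.1158027   0.03574131]
[ 6.44309862e-01 -3.44911257e-02  3.36731534e-04]
```

```bash
cat > plan.py <<'E'
from h import *
from scipy.spatial.transform import Rotation as Ro
t=np.load("tray.npy");c,s=np.cos(t[2]),np.sin(t[2])
def t2w(x,y): return np.array([t[0]+c*x/1000-s*y/1000,t[1]+s*x/1000+c*y/1000])
def w2t(w): d=w[:2]-t[:2]; return np.array([c*d[0]+s*d[1],-s*d[0]+c*d[1]])*1000
def pose():
    st=bot.read_state();R=Ro.from_rotvec(st["tcp_rot"]).as_matrix();return st,st["tool_pos"],R
def show():
    st,p,R=pose(); tz=R[:,2]
    print("t",round(st["time"],2),"w",p.round(4),"tray",w2t(p).round(1),"tipz",round(p[2]-bot.finger_overhang,4),
     "toolx",R[:,0].round(3),"tool z heading in tray deg",round(np.degrees(np.arctan2(tz[1],tz[0])-t[2]),1),"F",st["wrist_force"].round(1),"op",round(st["width"],3))
def rows(targets,grip,sgn=1):
    """targets: (trayx,trayy,tcp z,heading deg in tray (tool z*sgn),nrows). moves from the current pose, axis kept vertical at the end"""
    st,p,R=pose();out=[]
    for x,y,z,h,n in targets:
        hh=np.radians(h)+t[2]; zt=sgn*np.array([np.cos(hh),np.sin(hh),0]);xt=np.array([0,0,-1.]);Rt=np.c_[xt,np.cross(zt,xt),zt]
        P=np.r_[t2w(x,y),z];p0=p.copy();R0=R.copy();rv=Ro.from_matrix(R0.T@Rt).as_rotvec()
        for k in range(1,n+1):
            pn=p0+(P-p0)*k/n;Rn=R0@Ro.from_rotvec(rv*k/n).as_matrix()
            sh=np.round(R.T@(pn-p)*100,2);tu=np.round(Ro.from_matrix(R.T@Rn).as_rotvec(),3)
            out.append([*map(float,tu),*map(float,sh),grip]);p=p+R@sh/100;R=R@Ro.from_rotvec(tu).as_matrix()
    print(len(out),"["+",".join("["+",".join("%g"%(v+0) for v in r)+"]" for r in out)+"]")
E
python3 - <<'E'
from plan import *
show();print(bot.finger_overhang)
for s in(1,-1):rows([(-113,79,.20,-22,16)],.14,s)
E
```

```text
t 0.1 w [0.226  0.6354 0.252 ] tray [-234.4  718.4] tipz 0.23 toolx [-0.001 -0.002 -1.   ] tool z heading in tray deg -27.7 F [ 0.3  0.1 -0.3] op 0.998
0.022
16 [[-0.006,0,0,0.33,-3.19,2.53,0.14],[-0.006,0,0,0.33,-3.2,2.51,0.14],[-0.007,0,0,0.34,-3.21,2.48,0.14],[-0.006,0,0.001,0.33,-3.24,2.47,0.14],[-0.006,0,0,0.33,-3.25,2.45,0.14],[-0.006,0,0,0.32,-3.26,2.42,0.14],[-0.006,0,0,0.33,-3.28,2.41,0.14],[-0.006,0,0,0.33,-3.29,2.39,0.14],[-0.007,0,0,0.33,-3.31,2.37,0.14],[-0.006,0,0,0.33,-3.32,2.34,0.14],[-0.006,0,0,0.33,-3.34,2.33,0.14],[-0.006,0,0.001,0.33,-3.35,2.3,0.14],[-0.006,0,0,0.32,-3.36,2.29,0.14],[-0.006,0,0,0.33,-3.38,2.26,0.14],[-0.007,0,0,0.32,-3.4,2.25,0.14],[-0.006,0,0,0.33,-3.4,2.22,0.14]]
16 [[0.19,0,0,0.33,-3.19,2.53,0.14],[0.19,0,0,0.33,-2.65,3.08,0.14],[0.191,0.001,0,0.34,-2.02,3.53,0.14],[0.19,0,0,0.32,-1.32,3.85,0.14],[0.19,0,0,0.33,-0.56,4.02,0.14],[0.19,0,0,0.33,0.21,4.07,0.14],[0.19,0,0,0.33,0.97,3.95,0.14],[0.19,0.001,0,0.33,1.69,3.69,0.14],[0.191,0,0,0.32,2.37,3.31,0.14],[0.19,0,0,0.32,2.95,2.8,0.14],[0.19,0,0,0.33,3.43,2.19,0.14],[0.19,0.001,0,0.32,3.78,1.51,0.14],[0.19,0,0,0.33,3.99,0.76,0.14],[0.19,0,0,0.32,4.07,0,0.14],[0.191,0,0,0.32,3.99,-0.77,0.14],[0.19,0,0,0.33,3.78,-1.52,0.14]]
```

Call:
arm_command(series=[[[0,0,0,0.33,-3.2,2.5,0.14],[-0.01,0,0,0.33,-3.2,2.5,0.14],[-0.01,0,0,0.33,-3.2,2.5,0.14],[-0.01,0,0,0.33,-3.24,2.47,0.14],[-0.01,0,0,0.33,-3.25,2.45,0.14],[-0.01,0,0,0.33,-3.26,2.42,0.14],[-0.01,0,0,0.33,-3.28,2.41,0.14],[-0.01,0,0,0.33,-3.3,2.4,0.14],[-0.01,0,0,0.33,-3.3,2.4,0.14],[-0.01,0,0,0.33,-3.3,2.3,0.14]]])

```text
time: 1.1
tool_pos: [0.3613, 0.2409, 0.2128]
tcp_rot: [0.182, 1.566, -0.193]
wrist_force: [0.4, -0.3, -0.2]
width: 0.14
```

Run:
```python
from plan import *
show()
rows([(-113,79,.15,-22,7),(-113,79,.15,-22,1)],.14)
```

```text
t 1.1 w [0.3613 0.2409 0.2128] tray [-155.9  308.8] tipz 0.1908 toolx [-0.004 -0.006 -1.   ] tool z heading in tray deg -21.7 F [ 0.4 -0.3 -0.2] op 0.14
8 [[0.001,0,0.001,0.91,-2.82,1.79,0.14],[0,-0.001,0.001,0.91,-2.81,1.79,0.14],[0.001,0,0.001,0.91,-2.82,1.78,0.14],[0.001,-0.001,0.001,0.91,-2.81,1.8,0.14],[0,0,0.001,0.9,-2.82,1.79,0.14],[0.001,0,0.001,0.9,-2.81,1.79,0.14],[0.001,-0.001,0.001,0.9,-2.81,1.8,0.14],[0,0,0,0,0,0,0.14]]
```

Call:
arm_command(series=[[[0,0,0,0.9,-2.9,1.8,0.14],[0,0,0,0.9,-2.9,1.8,0.14],[0,0,0,0.9,-2.9,1.8,0.14],[0,0,0,0.9,-2.9,1.8,0.14],[0,0,0,0.9,-2.9,1.8,0.14],[0,0,0,0.9,-2.9,1.8,0.14],[0,0,0,0.9,-2.9,1.8,0.14],[0,0,0,0,0,0,0.14]]])

```text
time: 1.9
tool_pos: [0.4356, -0.0003, 0.1469]
tcp_rot: [0.185, 1.566, -0.197]
wrist_force: [0.3, 0.6, 0.1]
width: 0.136
```

Run:
```python
from plan import *
import cv2
show()
rows([(-113,79,.075,-22,4),(-113,79,.075,-22,1)],.14)
p,d=bot.read_camera("wrist");cv2.imwrite("pics/w1.png",p)
i=bot.camera_info("wrist");print(i["K"],i["extrinsics"])
```

```text
t 1.9 w [ 4.356e-01 -3.000e-04  1.469e-01] tray [-116.3   59.5] tipz 0.1249 toolx [-0.005 -0.007 -1.   ] tool z heading in tray deg -22.0 F [0.3 0.6 0.1] op 0.136
5 [[0,-0.001,0.002,1.79,0.5,-0.1,0.14],[0,0,0.002,1.8,0.49,-0.1,0.14],[0,-0.001,0.002,1.8,0.49,-0.11,0.14],[0,-0.001,0.002,1.79,0.48,-0.1,0.14],[0,0,0,0,0,0,0.14]]
[[383.61855141   0.         313.0923335 ]
 [  0.         383.61855141 240.22772967]
 [  0.           0.           1.        ]] [[ 0.24037277  0.92582509  0.29166561  0.35905945]
 [ 0.97066413 -0.22750806 -0.07778964  0.0211633 ]
 [-0.00566332  0.30180786 -0.95335195  0.26816164]
 [ 0.          0.          0.          1.        ]]
```

View pics/w1.png

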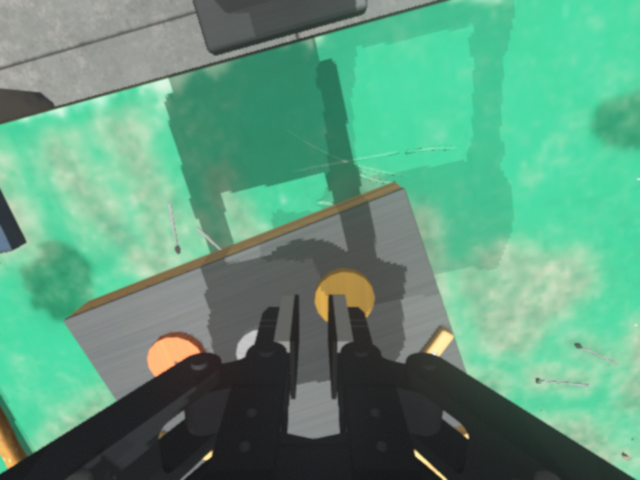

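The wrist view shows the slim fingertips near (288,300) and (338,300), with brass at (345,297) ahead of them. I'll open slightly (0.2) for a V-shaped contact and go down behind the brass.

Run:
```python
from plan import *
rows([(-111,78,.08,-22,5),(-111,78,.065,-22,2),(-111,78,.065,-22,1)],.2)
```

```text
8 [[0,-0.001,0.001,1.34,0.37,-0.02,0.2],[0,0,0.002,1.34,0.36,-0.03,0.2],[0,-0.001,0.001,1.35,0.36,-0.02,0.2],[0,-0.001,0.001,1.34,0.37,-0.03,0.2],[0,0,0.002,1.34,0.36,-0.02,0.2],[0,0,0,0.75,0,0,0.2],[0,0,0,0.75,0,0,0.2],[0,0,0,0,0,0,0.2]]
```

Call:
arm_command(series=[[[0,-0.001,0.001,1.34,0.37,-0.02,0.2],[0,0,0.002,1.34,0.37,-0.03,0.2],[0,-0.001,0.001,1.34,0.37,-0.02,0.2],[0,-0.001,0.001,1.34,0.37,-0.03,0.2],[0,0,0.002,1.34,0.37,-0.02,0.2],[0,0,0,0.75,0,0,0.2],[0,0,0,0.75,0,0,0.2],[0,0,0,0,0,0,0.2]]])

```text
time: 2.75
tool_pos: [0.4369, 0.0264, 0.0639]
tcp_rot: [0.19, 1.563, -0.185]
wrist_force: [0.2, -0.1, -0.1]
width: 0.198
```

Run:
```python
from plan import *
import cv2
show()
rows([(-111,78,.057,-22,2)],.2)
p,d=bot.read_camera("wrist");cv2.imwrite("pics/w2.png",p)
p,d=bot.read_camera("scene");cv2.imwrite("pics/s2.png",cv2.resize(p[200:310,210:430],None,fx=3.5,fy=3.5,interpolation=cv2.INTER_CUBIC))
```

```text
t 2.75 w [0.4369 0.0264 0.0639] tray [-111.2   85.8] tipz 0.0419 toolx [ 0.     0.004 -1.   ] tool z heading in tray deg -21.8 F [ 0.2 -0.1 -0.1] op 0.198
2 [[0.002,0,-0.002,0.34,-0.36,0.15,0.2],[0.002,0,-0.002,0.35,-0.36,0.16,0.2]]
```

View pics/w2.png

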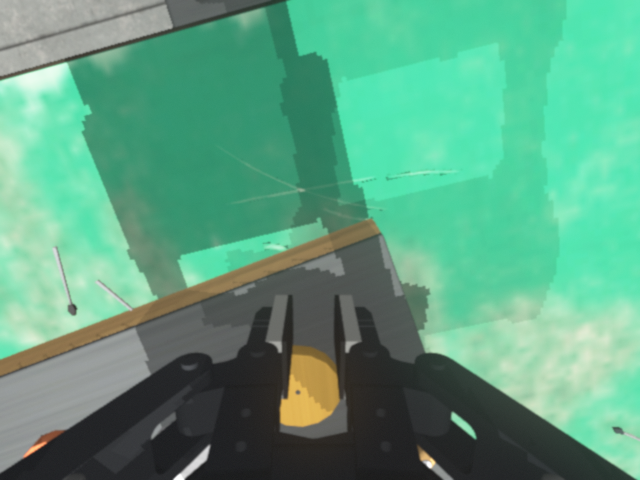

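View pics/s2.png

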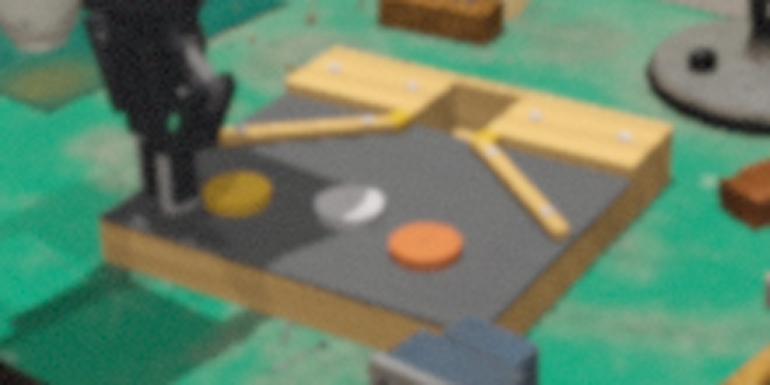

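Run:
```python
from plan import *
show()
rows([(-111,78,.058,-22,2)],.2)
```

```text
t 2.85 w [0.438  0.0261 0.0649] tray [-110.2   85.4] tipz 0.0429 toolx [ 0.003  0.004 -1.   ] tool z heading in tray deg -21.8 F [0.3 0.5 0.3] op 0.198
2 [[0.002,0.001,-0.002,0.35,-0.36,0.1,0.2],[0.002,0.001,-0.002,0.34,-0.36,0.09,0.2]]
```

Call:
arm_command(series=[[[0,0,0,0.35,-0.36,0.1,0.2],[0,0,0,0.35,-0.36,0.1,0.2],[0,0,0,0,0,0,0.2],[0,0,0,0,0,0,0.2]]])

```text
time: 3.25
tool_pos: [0.44, 0.0175, 0.0592]
tcp_rot: [0.192, 1.557, -0.185]
wrist_force: [0.8, 0.9, 0.3]
width: 0.196
```

Run:
```python
from plan import *
show()
```

```text
t 3.25 w [0.44   0.0175 0.0592] tray [-109.3   76.6] tipz 0.0372 toolx [ 0.006  0.003 -1.   ] tool z heading in tray deg -21.8 F [0.8 0.9 0.3] op 0.196
```

Call:
arm_command(series=[[[0,0,0,0.15,0,0,0.2],[0,0,0,0.15,0,0,0.2],[0,0,0,0,0,0,0.2]]])

```text
time: 3.55
tool_pos: [0.4404, 0.0172, 0.0563]
tcp_rot: [0.192, 1.556, -0.186]
wrist_force: [1.1, 0.9, -0.6]
width: 0.199
```

Run:
```python
from plan import *
show()
for i in range(1):
  rows([(-71,60.5,.057,-22,5)],.2)
```

```text
t 3.55 w [0.4404 0.0172 0.0563] tray [-109.    76.3] tipz 0.0343 toolx [ 0.007  0.003 -1.   ] tool z heading in tray deg -21.9 F [ 1.1  0.9 -0.6] op 0.199
5 [[0,0.001,-0.001,-0.01,-0.01,0.82,0.2],[0.001,0.001,-0.001,-0.01,-0.01,0.83,0.2],[0,0.002,-0.001,-0.01,-0.01,0.82,0.2],[0.001,0.001,-0.001,-0.02,0,0.82,0.2],[0,0.001,-0.001,-0.01,-0.01,0.83,0.2]]
```

Call:
arm_command(series=[[[0,0,0,0,0,0.8,0.2],[0,0,0,0,0,0.8,0.2],[0,0,0,0,0,0.8,0.2],[0,0,0,0,0,0.8,0.2],[0,0,0,0,0,0.8,0.2],[0,0,0,0,0,0.8,0.2],[0,0,0,0,0,0,0.2]]])

```text
time: 4.25
tool_pos: [0.4922, 0.0047, 0.0566]
tcp_rot: [0.192, 1.555, -0.185]
wrist_force: [0.2, 0.5, 0.1]
width: 0.205
```

Run:
```python
from plan import *
import cv2
p,d=bot.read_camera("wrist");cv2.imwrite("pics/w3.png",p)
p,d=bot.read_camera("scene");cv2.imwrite("pics/s3.png",cv2.resize(p[200:310,210:430],None,fx=3.5,fy=3.5,interpolation=cv2.INTER_CUBIC))
show()
```

```text
t 4.35 w [0.4908 0.0049 0.0562] tray [-60.8  57. ] tipz 0.0342 toolx [ 0.006  0.004 -1.   ] tool z heading in tray deg -21.9 F [-0.2 -0.7 -0.7] op 0.201
```

View pics/w3.png

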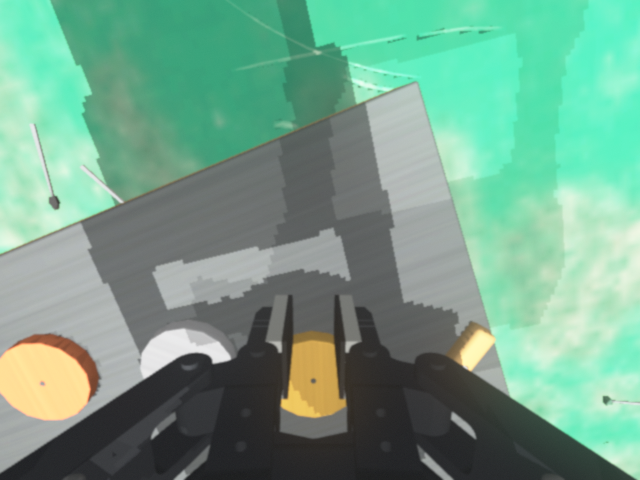

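View pics/s3.png

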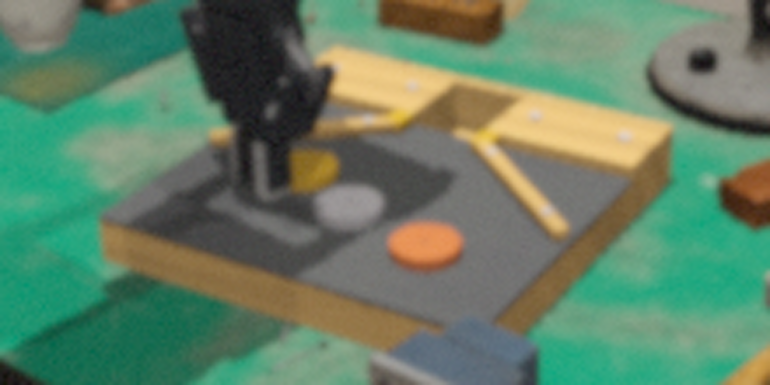

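Brass sits centred between the tips, at wrist pixel (313,378), and the others haven't moved. I'll measure the offset.

Run:
```python
from plan import *
w=ray("wrist",(313,380),.039);print(w2t(w))
st,p,R=pose();print((R.T@(w-p)*1000).round(1))
# remaining: disc D behind by off
def tc(x,y,h,off): a=np.radians(h);return x-off*np.cos(a),y-off*np.sin(a)
```

```text
[-34.67325081  47.21725026]
[17.3  0.6 27.8]
```

```bash
cat >> plan.py <<'E'
def tc(x,y,h,n,off=28,z=.0562): a=np.radians(h);return (x-off*np.cos(a),y-off*np.sin(a),z,h,n)
E
python3 - <<'E'
from plan import *
rows([tc(-34,47,-29,1),tc(-33,46,-36,1),tc(28,0,-36,8)],.2)
E
```

```text
10 [[0.125,0.005,-0.005,0,0.42,0.08,0.2],[0.122,0,0,0,0.3,0.16,0.2],[0,0,0,0,-0.02,0.95,0.2],[0,0,0,0,-0.01,0.96,0.2],[0,0,0,0,-0.02,0.95,0.2],[0,0,0,0,-0.02,0.96,0.2],[0,0,0,0,-0.01,0.95,0.2],[0,0,0,0,-0.02,0.96,0.2],[0,0,0,0,-0.02,0.95,0.2],[0,0,0,0,-0.01,0.96,0.2]]
```

Call:
arm_command(series=[[[0.125,0.005,-0.005,0,0.42,0.08,0.2],[0.12,0,0,0,0.3,0.16,0.2],[0,0,0,0,-0.02,0.95,0.2],[0,0,0,0,-0.02,0.95,0.2],[0,0,0,0,-0.02,0.95,0.2],[0,0,0,0,-0.02,0.95,0.2],[0,0,0,0,-0.02,0.95,0.2],[0,0,0,0,-0.02,0.95,0.2],[0,0,0,0,-0.02,0.95,0.2],[0,0,0,0,0,0,0.2]]])

```text
time: 5.35
tool_pos: [0.557, -0.025, 0.0556]
tcp_rot: [0.381, 1.539, -0.382]
wrist_force: [-0.3, -0.6, 0.1]
width: 0.198
```

Run:
```python
from plan import *
import cv2
p,d=bot.read_camera("wrist");cv2.imwrite("pics/w4.png",p)
p,d=bot.read_camera("scene");cv2.imwrite("pics/s4.png",cv2.resize(p[200:310,210:430],None,fx=3.5,fy=3.5,interpolation=cv2.INTER_CUBIC))
show()
```

```text
t 5.45 w [ 0.5555 -0.0245  0.0552] tray [-0.9 18.8] tipz 0.0332 toolx [-0.004  0.    -1.   ] tool z heading in tray deg -35.9 F [ 0.2 -0.8 -0.2] op 0.203
```

View pics/w4.png

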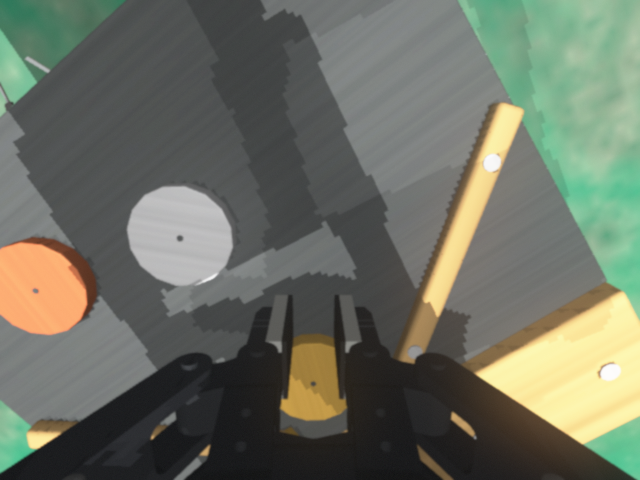

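View pics/s4.png

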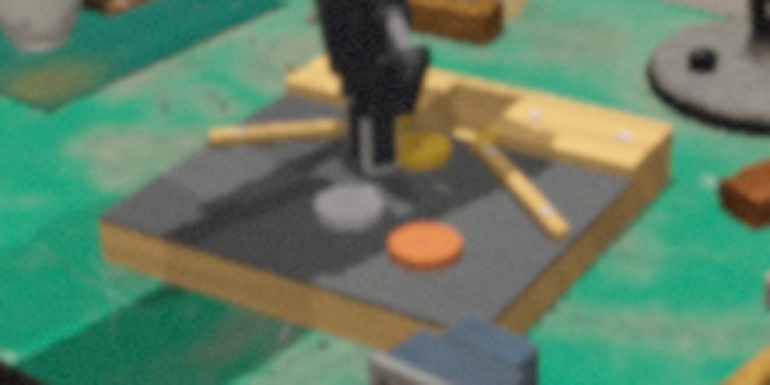

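Brass is still in the V, at wrist pixel (313,383), or about tray (22,2). Next I rotate around it to face the gate.

Run:
```python
from plan import *
w=ray("wrist",(313,383),.039);print(w2t(w))
rows([tc(22.5,2.2,-29,1),tc(23.5,1.7,-22,1),tc(24.5,1.2,-14.5,1),tc(25.5,.8,-7,1),tc(26.5,.4,0,1),tc(26.5,.4,0,1)],.2)
```

```text
[22.02156333  2.50324778]
6 [[-0.121,-0.003,0.001,-0.1,-0.31,0.09,0.2],[-0.122,0,0,0,-0.34,0.14,0.2],[-0.131,0,0,0,-0.37,0.13,0.2],[-0.131,0,0,0,-0.38,0.13,0.2],[-0.122,0,0,0,-0.37,0.13,0.2],[0,0,0,0,0,0,0.2]]
```

Call:
arm_command(series=[[[-0.12,0,0,-0.1,-0.31,0.09,0.2],[-0.12,0,0,0,-0.34,0.14,0.2],[-0.13,0,0,0,-0.37,0.13,0.2],[-0.13,0,0,0,-0.38,0.13,0.2],[-0.12,0,0,0,-0.37,0.13,0.2],[0,0,0,0,0,0,0.2]]])

```text
time: 6.05
tool_pos: [0.554, -0.0417, 0.0551]
tcp_rot: [-0.124, 1.575, 0.127]
wrist_force: [0.4, 0.2, 0.7]
width: 0.201
```

Run:
```python
from plan import *
import cv2
p,d=bot.read_camera("wrist");cv2.imwrite("pics/w5.png",p)
show()
for T in [(30,0,.0565,0,4),(47,0,.0565,0,2)]: rows([T],.2)
```

```text
t 6.1 w [ 0.5538 -0.0415  0.055 ] tray [-5.   2.2] tipz 0.033 toolx [-0.008  0.001 -1.   ] tool z heading in tray deg 0.9 F [ 0.6 -0.6  0.2] op 0.199
4 [[0.004,-0.002,-0.001,-0.04,-0.07,0.87,0.2],[0.004,-0.002,0,-0.05,-0.06,0.88,0.2],[0.004,-0.002,-0.001,-0.04,-0.06,0.87,0.2],[0.004,-0.002,0,-0.04,-0.06,0.87,0.2]]
2 [[0.008,-0.004,-0.001,-0.1,-0.15,2.6,0.2],[0.008,-0.004,-0.001,-0.08,-0.13,2.59,0.2]]
```

View pics/w5.png

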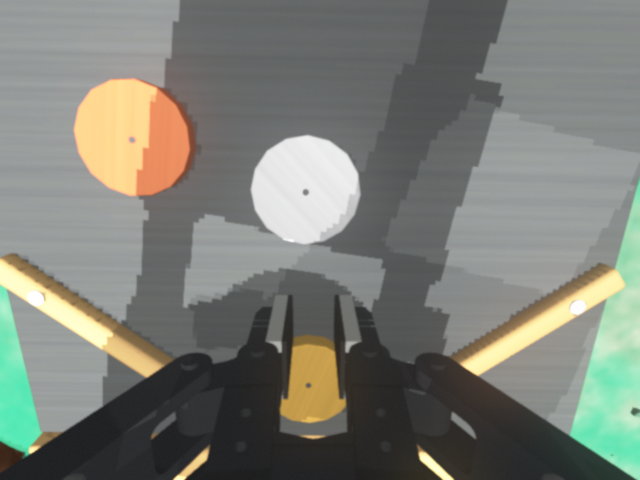

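Gripper is square to the gate with brass centred at (309,385). Pushing through.

Call:
arm_command(series=[[[0.005,-0.005,0,-0.05,-0.06,0.9,0.2],[0.005,0,0,-0.03,-0.06,0.9,0.2],[0.005,0,0,0,-0.06,1,0.2],[0,0,0,0,-0.04,1.1,0.2],[0,0,0,0,0,1.2,0.2],[0,0,0,0,0,1.2,0.2],[0,0,0,0,0,0,0.2]]])

```text
time: 6.8
tool_pos: [0.623, -0.033, 0.0557]
tcp_rot: [-0.104, 1.57, 0.108]
wrist_force: [0.2, 0.0, 0.2]
width: 0.199
```

Run:
```python
from plan import *
import cv2
p,d=bot.read_camera("wrist");cv2.imwrite("pics/w6.png",p)
p,d=bot.read_camera("scene");cv2.imwrite("pics/s6.png",cv2.resize(p[200:310,210:430],None,fx=3.5,fy=3.5,interpolation=cv2.INTER_CUBIC))
show()
```

```text
t 6.9 w [ 0.6209 -0.0331  0.0551] tray [62.6  1. ] tipz 0.0331 toolx [-0.004  0.002 -1.   ] tool z heading in tray deg -0.3 F [ 0.   0.2 -0.2] op 0.202
```

View pics/w6.png

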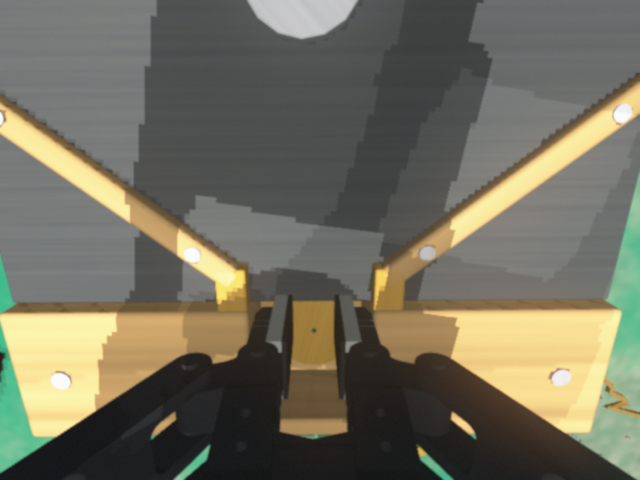

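View pics/s6.png

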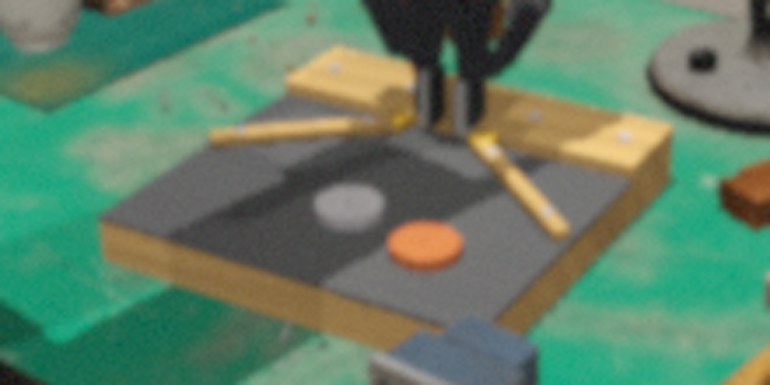

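Brass has dropped into the slot, with its centre mark at (314,330). Now back over to copper.

Run:
```python
from plan import *
rows([(62,1,.105,0,2),(-110,-75.5,.10,20,7)],.2)
```

```text
9 [[-0.003,-0.002,-0.001,-2.49,0,-0.04,0.2],[-0.003,-0.002,-0.002,-2.49,0.01,-0.04,0.2],[-0.05,0,0,0.07,-1.09,-2.46,0.2],[-0.05,0,0,0.07,-0.97,-2.51,0.2],[-0.05,0,0,0.07,-0.85,-2.55,0.2],[-0.05,0,0,0.07,-0.71,-2.59,0.2],[-0.049,0,0,0.07,-0.58,-2.63,0.2],[-0.05,0,0,0.07,-0.46,-2.65,0.2],[-0.05,0,0,0.07,-0.32,-2.67,0.2]]
```

Call:
arm_command(series=[[[0,0,0,-2.5,0,0,0.2],[0,0,0,-2.5,0,0,0.2],[-0.05,0,0,0,-1.1,-2.5,0.2],[-0.05,0,0,0.07,-0.97,-2.5,0.2],[-0.05,0,0,0.07,-0.85,-2.5,0.2],[-0.05,0,0,0.07,-0.7,-2.6,0.2],[-0.05,0,0,0.07,-0.58,-2.6,0.2],[-0.05,0,0,0.07,-0.46,-2.6,0.2],[-0.05,0,0,0.07,-0.32,-2.6,0.2],[0,0,0,0,0,0,0.2]]])

```text
time: 7.9
tool_pos: [0.451, -0.1343, 0.1015]
tcp_rot: [-0.389, 1.545, 0.398]
wrist_force: [0.1, 0.2, 0.4]
width: 0.203
```

Run:
```python
from plan import *
import cv2
p,d=bot.read_camera("top");cv2.imwrite("pics/t7.png",cv2.resize(p[170:320,260:410],None,fx=4,fy=4,interpolation=cv2.INTER_CUBIC))
p,d=bot.read_camera("wrist");cv2.imwrite("pics/w7.png",p)
show()
rows([(-110,-75.5,.07,20,2),(-110,-75.5,.0565,20,2),(-110,-75.5,.0565,20,1)],.2)
```

```text
t 8.0 w [ 0.4539 -0.1339  0.1022] tray [-116.9  -75.2] tipz 0.0802 toolx [-0.008  0.003 -1.   ] tool z heading in tray deg 20.6 F [0.6 0.1 0. ] op 0.2
5 [[0.005,-0.003,-0.003,1.61,-0.14,0.33,0.2],[0.005,-0.003,-0.003,1.61,-0.14,0.32,0.2],[0,0,0,0.67,0,0,0.2],[0,0,0,0.68,0,0,0.2],[0,0,0,0,0,0,0.2]]
```

View pics/t7.png

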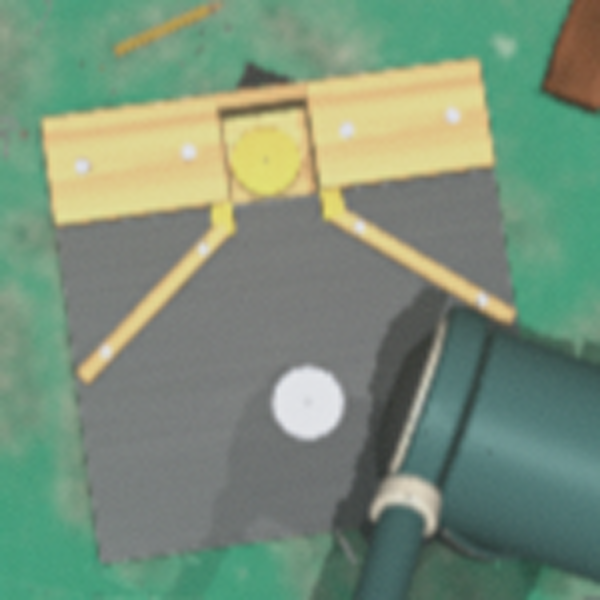

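View pics/w7.png

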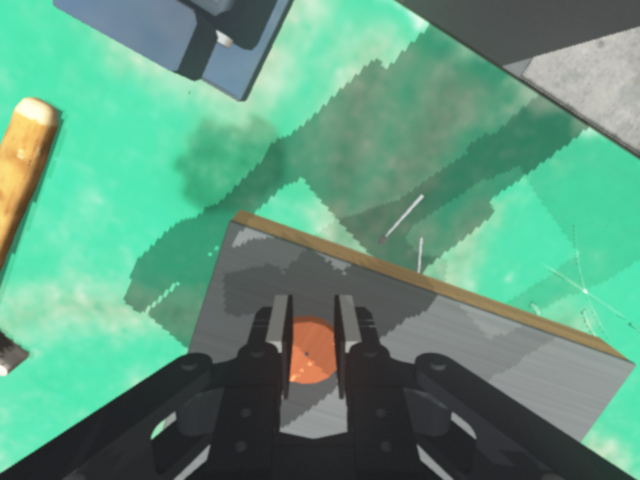

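Brass lies flat in the slot (267,160 in the crop); copper shows at (307,352) in the wrist view.

Run:
```python
from plan import *
w=ray("wrist",(307,352),.039);print(w2t(w));show()
rows([tc(-74.4,-62.3,20,3,37.5,.07),tc(-74.4,-62.3,20,2,37.5),tc(-74.4,-62.3,20,1,37.5)],.2)
```

```text
[-73.9600104  -61.05035234]
t 8.0 w [ 0.4539 -0.1339  0.1022] tray [-116.9  -75.2] tipz 0.0802 toolx [-0.008  0.003 -1.   ] tool z heading in tray deg 20.6 F [0.6 0.1 0. ] op 0.2
6 [[0.003,-0.002,-0.002,1.07,-0.09,0.23,0.2],[0.004,-0.002,-0.002,1.08,-0.08,0.23,0.2],[0.003,-0.002,-0.002,1.07,-0.08,0.23,0.2],[0,0,0,0.69,0,0,0.2],[0,0,0,0.69,-0.01,0,0.2],[0,0,0,0,0,0,0.2]]
```

Call:
arm_command(series=[[[0,0,0,1.07,-0.06,0.2,0.2],[0,0,0,1.07,-0.06,0.2,0.2],[0,0,0,1.07,-0.06,0.2,0.2],[0,0,0,0.6,0,0,0.2],[0,0,0,0.6,0,0,0.2],[0,0,0,0,0,0,0.2],[0,0,0,0,0,0,0.2]]])

```text
time: 8.7
tool_pos: [0.463, -0.1305, 0.0533]
tcp_rot: [-0.39, 1.542, 0.398]
wrist_force: [-1.5, -0.2, 6.1]
width: 0.199
```

Run:
```python
from plan import *
show()
rows([tc(-74,-62,20,1,28),tc(-32,-46.5,20,5)],.2)
```

```text
t 8.7 w [ 0.463  -0.1305  0.0533] tray [-107.4  -73.2] tipz 0.0313 toolx [-0.008  0.003 -1.   ] tool z heading in tray deg 20.7 F [-1.5 -0.2  6.1] op 0.199
6 [[0.012,-0.006,-0.007,-0.3,-0.1,0.72,0.2],[0,0,0,0,0,0.89,0.2],[0,0,0,0,0.01,0.9,0.2],[0,0,0,0,0,0.89,0.2],[0,0,0,0,0.01,0.9,0.2],[0,0,0,0.01,0,0.89,0.2]]
```

Call:
arm_command(series=[[[0.005,-0.005,-0.005,-0.3,0,0,0.2],[0,0,0,0,-0.1,0.6,0.2],[0,0,0,0,0,0.8,0.2],[0,0,0,0,0,0.8,0.2],[0,0,0,0,0,0.8,0.2],[0,0,0,0,0,0.8,0.2],[0,0,0,0,0,0.8,0.2],[0,0,0,0,0,0,0.2]]])

```text
time: 9.5
tool_pos: [0.5094, -0.1077, 0.0582]
tcp_rot: [-0.389, 1.533, 0.389]
wrist_force: [-0.7, 0.4, -0.0]
width: 0.2
```

Run:
```python
from plan import *
import cv2
p,d=bot.read_camera("wrist");cv2.imwrite("pics/w8.png",p)
show()
```

```text
t 9.55 w [ 0.5088 -0.1078  0.0581] tray [-58.8 -57.2] tipz 0.0361 toolx [ 0.002  0.001 -1.   ] tool z heading in tray deg 20.4 F [ 0.1 -1.5 -0.3] op 0.204
```

View pics/w8.png

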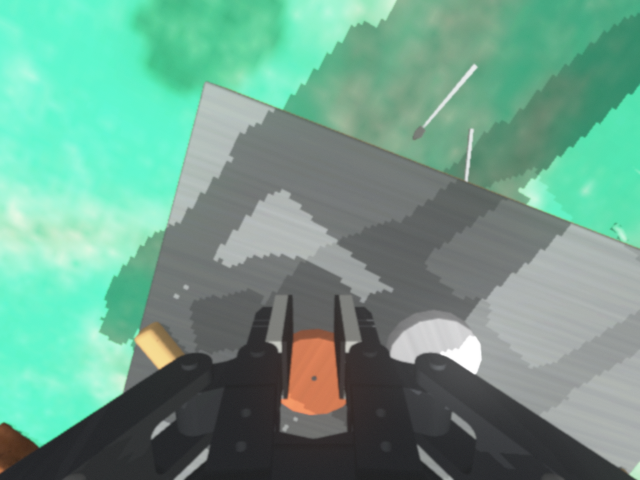

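Copper is held in the V at (314,378) and clear of steel.

Run:
```python
from plan import *
rows([tc(-31.5,-46.7,28.5,1),tc(-30.5,-46,37,1),tc(24,-4,37.5,7),tc(24,-4,37.5,1)],.2)
```

```text
10 [[-0.142,0.002,0.001,0.19,-0.37,0.15,0.2],[-0.148,0,0,0,-0.4,0.16,0.2],[-0.001,0,0,0,0.01,0.98,0.2],[-0.002,0,0,0,0,0.98,0.2],[-0.001,0,0,0,0.01,0.99,0.2],[-0.001,0,0,0,0,0.98,0.2],[-0.001,0,0,0,0.01,0.98,0.2],[-0.002,0,0,0,0,0.98,0.2],[-0.001,0,0,0,0,0.99,0.2],[0,0,0,0,0,0,0.2]]
```

Call:
arm_command(series=[[[-0.14,0,0,0.15,-0.37,0.15,0.2],[-0.15,0,0,0,-0.4,0.16,0.2],[0,0,0,0,0,0.95,0.2],[0,0,0,0,0,0.95,0.2],[0,0,0,0,0,0.95,0.2],[0,0,0,0,0,0.95,0.2],[0,0,0,0,0,0.95,0.2],[0,0,0,0,0,0.95,0.2],[0,0,0,0,0,0.95,0.2],[0,0,0,0,0,0,0.2]]])

```text
time: 10.55
tool_pos: [0.5688, -0.0523, 0.0542]
tcp_rot: [-0.618, 1.498, 0.589]
wrist_force: [-0.1, -0.9, 0.1]
width: 0.196
```

Run:
```python
from plan import *
import cv2
p,d=bot.read_camera("wrist");cv2.imwrite("pics/w9.png",p)
show()
```

```text
t 10.6 w [ 0.5683 -0.0526  0.0541] tray [  7.8 -10.8] tipz 0.0321 toolx [-0.005 -0.021 -1.   ] tool z heading in tray deg 36.1 F [-0.2 -0.   0.4] op 0.202
```

View pics/w9.png

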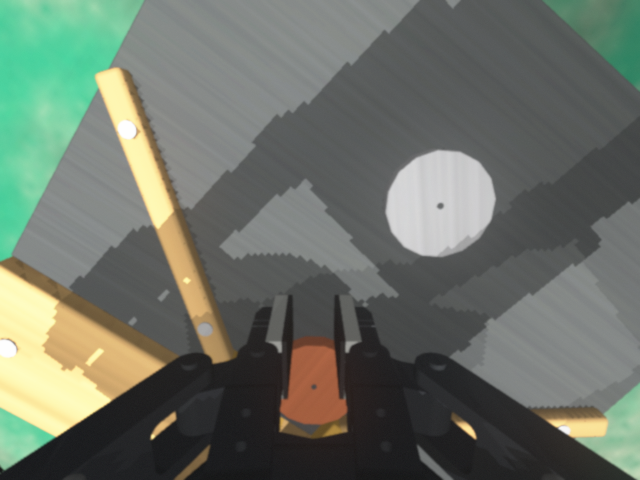

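Run:
```python
from plan import *
w=ray("wrist",(314,386),.039);D=w2t(w);print(D)
hs=[27.5,19,10.5,2,-6.5,-15,-23]
rows([tc(D[0]+.15*k,D[1],h,1,28.3) for k,h in enumerate(hs)]+[tc(D[0]+1,D[1],-23,1,28.3)],.2)
```

```text
[30.77445691  7.6790751 ]
8 [[0.15,-0.018,0.013,-0.22,0.56,0.14,0.2],[0.148,0,0,0,0.41,0.05,0.2],[0.149,0,0,0,0.42,0.04,0.2],[0.148,0,0,0,0.41,0.05,0.2],[0.148,0.001,0,0,0.42,0.04,0.2],[0.149,0,0,0,0.42,0.05,0.2],[0.139,0,0,0,0.4,0.04,0.2],[0,0,0,0,0,0.01,0.2]]
```

Call:
arm_command(series=[[[0.14,-0.018,0.013,-0.15,0.5,0.1,0.2],[0.148,0,0,0,0.41,0.04,0.2],[0.148,0,0,0,0.42,0.04,0.2],[0.148,0,0,0,0.42,0.04,0.2],[0.148,0,0,0,0.42,0.04,0.2],[0.148,0,0,0,0.42,0.04,0.2],[0.14,0,0,0,0.4,0.04,0.2],[0,0,0,0,0,0,0.2]]])

```text
time: 11.4
tool_pos: [0.559, -0.0246, 0.0548]
tcp_rot: [0.214, 1.563, -0.214]
wrist_force: [-0.5, 0.8, 0.2]
width: 0.2
```

Run:
```python
from plan import *
import cv2
p,d=bot.read_camera("wrist");cv2.imwrite("pics/w10.png",p)
show()
```

```text
t 11.45 w [ 0.5589 -0.0248  0.0547] tray [ 2.5 18. ] tipz 0.0327 toolx [-0.003  0.001 -1.   ] tool z heading in tray deg -23.5 F [-0.2 -0.1 -0.3] op 0.2
```

View pics/w10.png

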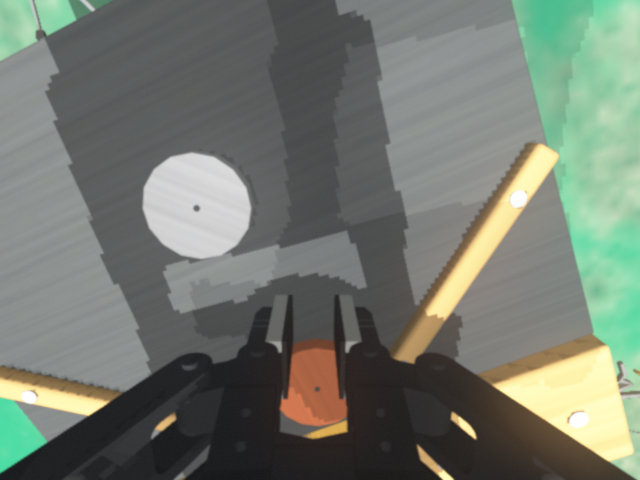

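Copper is at (317,388), still in the V, now about 6 mm left of the centreline. I'll nudge it diagonally, then straighten.

Call:
arm_command(series=[[[0,0,0,0,-0.05,0.7,0.2],[0,0,0,0,-0.05,0.6,0.2],[0,0,0,0,0,0,0.2]]])

```text
time: 11.75
tool_pos: [0.5718, -0.0302, 0.0547]
tcp_rot: [0.207, 1.564, -0.207]
wrist_force: [0.1, 0.0, 0.4]
width: 0.198
```

Run:
```python
from plan import *
import cv2
p,d=bot.read_camera("wrist");cv2.imwrite("pics/w11.png",p)
show()
st,p,R=pose();D=w2t(p+R@[0.017,0.0,0.0283]);print(D)
rows([tc(D[0]+.2*k,D[1],h,1,28.3) for k,h in enumerate([-16,-8,0])]+[tc(D[0]+1,D[1],0,1,28.3)],.2)
```

```text
t 11.8 w [ 0.5715 -0.0301  0.0546] tray [14.1 10.9] tipz 0.0326 toolx [-0.004  0.    -1.   ] tool z heading in tray deg -23.2 F [ 1.  -1.1 -0.1] op 0.197
[40.09550528 -0.18494892]
4 [[-0.125,-0.004,0,-0.16,-0.35,0.02,0.2],[-0.14,0,0,0,-0.39,0.04,0.2],[-0.14,0,0,0,-0.39,0.05,0.2],[0,0,0,0,0,0.06,0.2]]
```

View pics/w11.png

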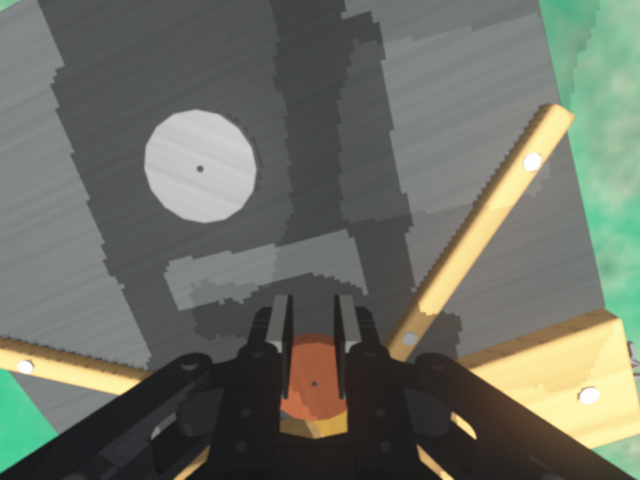

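Call:
arm_command(series=[[[-0.125,0,0,-0.1,-0.35,0.02,0.2],[-0.14,0,0,0,-0.39,0.04,0.2],[-0.14,0,0,0,-0.39,0.05,0.2],[0,0,0,0,0,0,0.2]]])

```text
time: 12.2
tool_pos: [0.5714, -0.0423, 0.0553]
tcp_rot: [-0.124, 1.571, 0.125]
wrist_force: [-0.1, 0.6, 0.7]
width: 0.201
```

Run:
```python
from plan import *
import cv2
p,d=bot.read_camera("wrist");cv2.imwrite("pics/w12.png",p)
show()
rows([(57,0.5,.0555,0,4)],.2)
```

```text
t 12.25 w [ 0.5713 -0.0421  0.0553] tray [12.3 -0.9] tipz 0.0333 toolx [-0.004  0.001 -1.   ] tool z heading in tray deg 0.8 F [-0.5 -0.  -0.1] op 0.199
4 [[0.003,-0.001,0,-0.01,0.02,1.12,0.2],[0.004,-0.001,-0.001,-0.01,0.02,1.11,0.2],[0.003,-0.001,0,-0.01,0.03,1.12,0.2],[0.004,-0.001,0,0,0.03,1.12,0.2]]
```

View pics/w12.png

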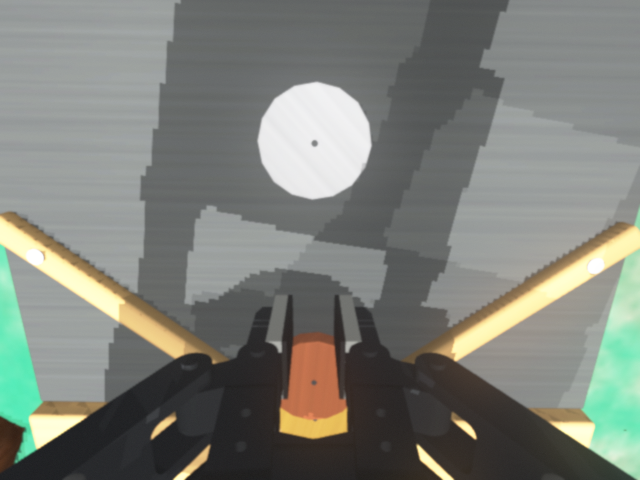

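Aligned, with copper at (315,382) and brass beyond it in the slot. Pushing through.

Call:
arm_command(series=[[[0.005,0,0,0,0.02,1.1,0.2],[0.005,0,0,0,0.02,1.1,0.2],[0,0,0,0,0.02,1.1,0.2],[0,0,0,0,0.02,1.1,0.2],[0,0,0,0,0,0,0.2],[0,0,0,-2.5,0,0,0.2],[0,0,0,-2.5,0,0,0.2],[0,0,0,0,0,0,0.2]]])

```text
time: 13.05
tool_pos: [0.62, -0.033, 0.1047]
tcp_rot: [-0.107, 1.574, 0.109]
wrist_force: [1.3, -0.6, 0.6]
width: 0.197
```

Run:
```python
from plan import *
import cv2
p,d=bot.read_camera("wrist");cv2.imwrite("pics/w13.png",p)
show()
rows([tc(-57.4,-1.7,0,6,38,.1)],.2)
```

```text
t 13.1 w [ 0.6189 -0.0329  0.103 ] tray [60.7  1.5] tipz 0.081 toolx [-0.009  0.001 -1.   ] tool z heading in tray deg -0.2 F [0.4 0.3 0.1] op 0.199
6 [[-0.001,-0.001,0,0.07,-0.06,-2.6,0.2],[0,-0.002,-0.001,0.07,-0.06,-2.6,0.2],[-0.001,-0.001,0,0.06,-0.06,-2.6,0.2],[0,-0.002,-0.001,0.07,-0.06,-2.6,0.2],[-0.001,-0.001,0,0.05,-0.06,-2.6,0.2],[-0.001,-0.001,0,0.05,-0.06,-2.6,0.2]]
```

View pics/w13.png

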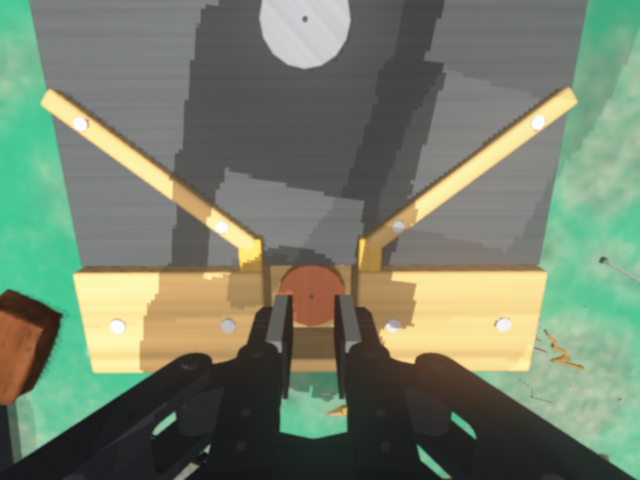

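Copper is lying flat in the slot at (311,295). Next, steel.

Call:
arm_command(series=[[[0,0,0,0,-0.06,-2.6,0.2],[0,0,0,0.05,-0.06,-2.6,0.2],[0,0,0,0.05,-0.06,-2.6,0.2],[0,0,0,0.05,-0.06,-2.6,0.2],[0,0,0,0.05,-0.06,-2.6,0.2],[0,0,0,0.05,-0.06,-2.5,0.2],[0,0,0,0,0,0,0.2]]])

```text
time: 13.8
tool_pos: [0.4545, -0.0569, 0.0924]
tcp_rot: [-0.105, 1.59, 0.112]
wrist_force: [0.4, -0.6, 0.8]
width: 0.198
```

Run:
```python
from plan import *
import cv2
p,d=bot.read_camera("top");cv2.imwrite("pics/t14.png",cv2.resize(p[170:320,260:410],None,fx=4,fy=4,interpolation=cv2.INTER_CUBIC))
p,d=bot.read_camera("wrist");cv2.imwrite("pics/w14.png",p)
show()
rows([tc(-57.4,-1.7,0,3,38,.07),tc(-57.4,-1.7,0,2,38,.0575)],.2)
```

```text
t 13.9 w [ 0.4582 -0.0571  0.0936] tray [-1.018e+02  1.000e-01] tipz 0.0716 toolx [-0.017  0.003 -1.   ] tool z heading in tray deg -0.2 F [0.5 0.6 0.2] op 0.201
5 [[-0.001,-0.006,-0.002,0.78,-0.06,0.23,0.2],[-0.001,-0.005,-0.001,0.79,-0.07,0.22,0.2],[-0.001,-0.006,-0.002,0.78,-0.06,0.22,0.2],[0,0,0,0.63,0,0,0.2],[0,0,0,0.62,0,0,0.2]]
```

View pics/t14.png

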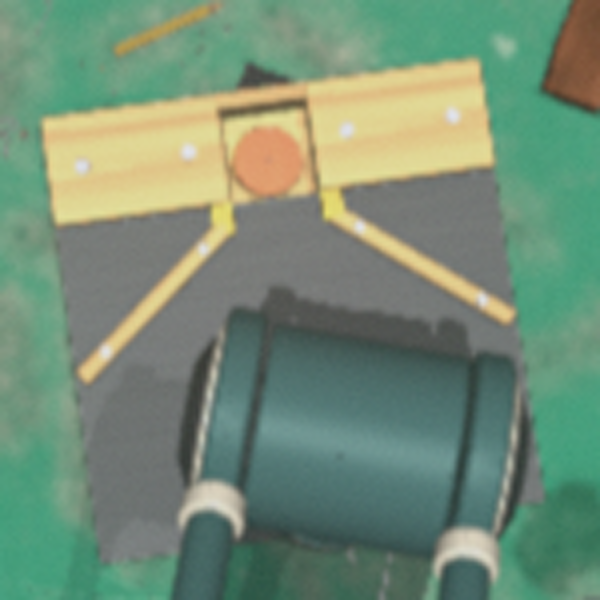

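View pics/w14.png

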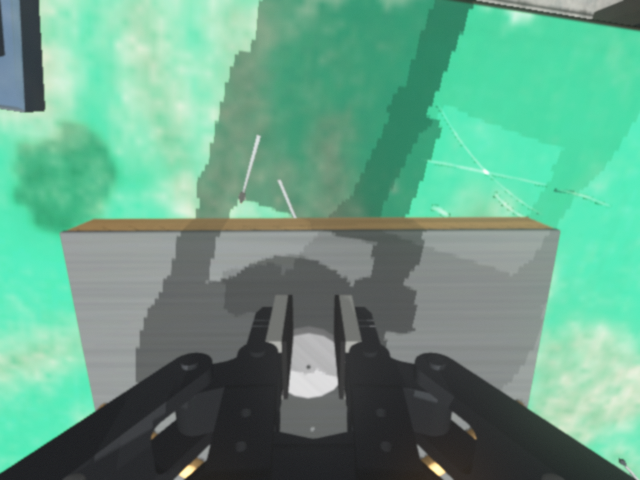

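Copper lies flat on the brass in the slot at (267,160), and steel shows at (309,366) in the wrist view.

Call:
arm_command(series=[[[0,-0.006,0,0.75,-0.05,0.2,0.2],[0,-0.006,0,0.75,-0.05,0.2,0.2],[0,-0.006,0,0.75,-0.05,0.2,0.2],[0,0,0,0.6,0,0,0.2],[0,0,0,0.3,0,0,0.2],[0,0,0,0,0,0,0.2],[0,0,0,0,0,0,0.2]]])

```text
time: 14.6
tool_pos: [0.4684, -0.0574, 0.0582]
tcp_rot: [-0.105, 1.565, 0.113]
wrist_force: [0.5, -0.3, -0.2]
width: 0.2
```

Run:
```python
from plan import *
import cv2
p,d=bot.read_camera("wrist");cv2.imwrite("pics/w15.png",p)
show()
a=ray("wrist",(309,386),.039);print(w2t(a))
rows([(-93,-1.2,.0562,0,1),(-20,-0.3,.0562,0,8)],.2)
```

```text
t 14.65 w [ 0.4684 -0.0574  0.0582] tray [-91.8  -1.6] tipz 0.0362 toolx [ 0.003  0.006 -1.   ] tool z heading in tray deg -0.1 F [ 0.6 -0.1 -0.4] op 0.198
[-58.87840496  -2.36462671]
9 [[-0.002,0.004,-0.005,0.2,0.03,-0.12,0.2],[0,0,0,0,0.01,0.91,0.2],[0,0,0,0,0.01,0.91,0.2],[0,0,0,0,0.02,0.92,0.2],[0,0,0,0,0.01,0.91,0.2],[0,0,0,0,0.01,0.91,0.2],[0,0,0,0,0.01,0.91,0.2],[0,0,0,0,0.01,0.92,0.2],[0,0,0,0,0.02,0.91,0.2]]
```

View pics/w15.png

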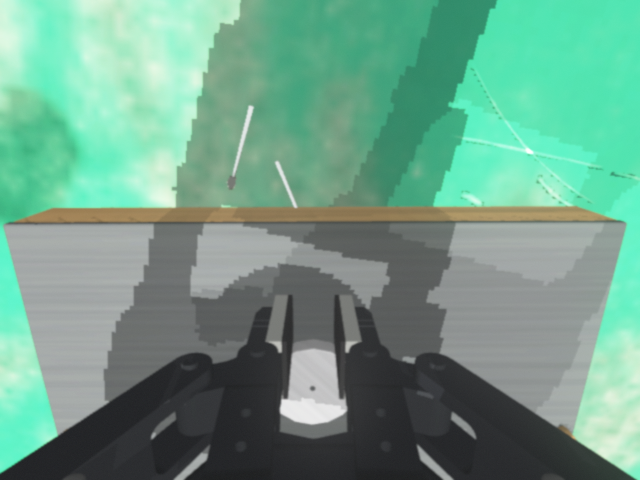

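Steel is straight ahead at (312,388), with the tips just behind it.

Call:
arm_command(series=[[[0,0,0,0.2,0.02,0,0.2],[0,0,0,0,0.02,0.9,0.2],[0,0,0,0,0.02,0.9,0.2],[0,0,0,0,0.02,0.9,0.2],[0,0,0,0,0.02,0.9,0.2],[0,0,0,0,0.02,0.9,0.2],[0,0,0,0,0.02,0.9,0.2],[0,0,0,0,0.02,0.9,0.2],[0,0,0,0,0,0.9,0.2],[0,0,0,0,0,0,0.2]]])

```text
time: 15.65
tool_pos: [0.5482, -0.0447, 0.0578]
tcp_rot: [-0.105, 1.561, 0.113]
wrist_force: [0.6, 0.9, 0.6]
width: 0.196
```

Run:
```python
from plan import *
import cv2
p,d=bot.read_camera("wrist");cv2.imwrite("pics/w16.png",p)
show()
a=ray("wrist",(314,385),.039);print(w2t(a))
rows([(57,0.5,.0562,0,7)],.2)
```

```text
t 15.7 w [ 0.5475 -0.0448  0.0576] tray [-11.7  -0.2] tipz 0.0356 toolx [ 0.006  0.005 -1.   ] tool z heading in tray deg -0.1 F [-0.5  0.4  0.4] op 0.202
[20.32070112  1.17869826]
7 [[0,0.001,-0.001,0.03,0.01,0.98,0.2],[-0.001,0.001,0,0.02,0.01,0.98,0.2],[0,0.001,-0.001,0.03,0.01,0.98,0.2],[0,0.001,0,0.02,0.01,0.99,0.2],[0,0.001,-0.001,0.03,0.01,0.98,0.2],[-0.001,0.001,-0.001,0.02,0.02,0.98,0.2],[0,0.001,0,0.02,0,0.98,0.2]]
```

View pics/w16.png

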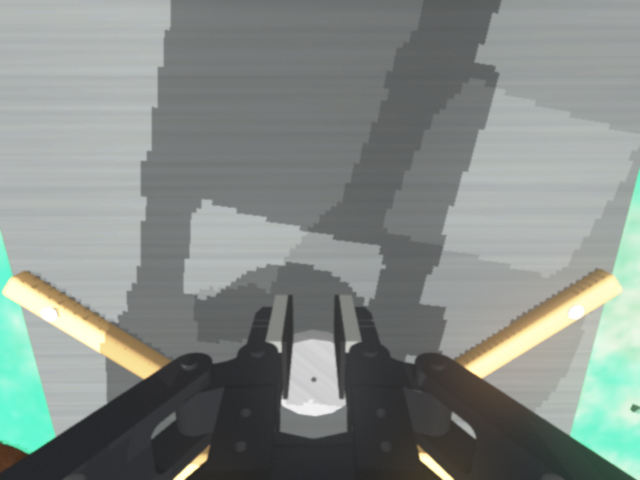

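Call:
arm_command(series=[[[0,0,0,0.1,0,0.8,0.2],[0,0,0,0,0,0.9,0.2],[0,0,0,0,0,0.9,0.2],[0,0,0,0,0,1,0.2],[0,0,0,0,0,1,0.2],[0,0,0,0,0,1,0.2],[0,0,0,0,0,1,0.2],[0,0,0,0,0,0,0.2],[0,0,0,-2.5,0,0,0.2],[0,0,0,-2.5,0,0,0.2]]])

```text
time: 16.7
tool_pos: [0.6148, -0.0346, 0.1027]
tcp_rot: [-0.104, 1.572, 0.114]
wrist_force: [0.8, -1.0, 0.6]
width: 0.202
```

Run:
```python
from plan import *
import cv2
p,d=bot.read_camera("wrist");cv2.imwrite("pics/w17.png",p)
show()
```

```text
t 16.75 w [ 0.6172 -0.0349  0.1073] tray [58.7 -0.2] tipz 0.0853 toolx [ 0.002  0.005 -1.   ] tool z heading in tray deg -0.1 F [1.8 0.5 3. ] op 0.203
```

View pics/w17.png

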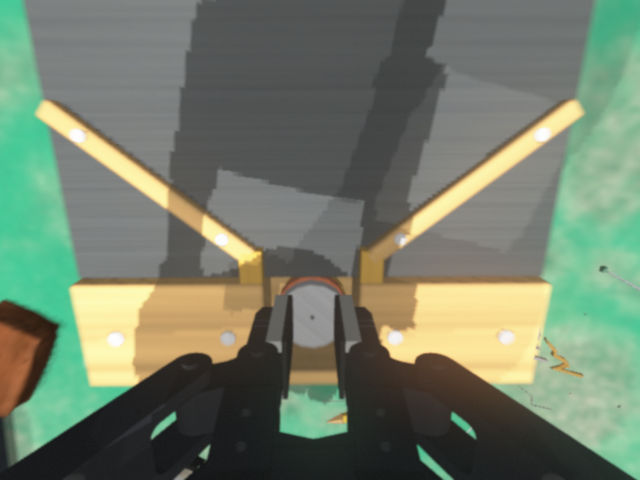

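Steel is in at (312,312), with a copper crescent showing behind it. I'll back off and check that it lies flat.

Call:
arm_command(series=[[[0,0,0,-3,0,-2,0.2],[0,0,0,-3,0,-3,0.2],[0,0,0,-2,0,-4,0.2],[0,0,0,0,0,-4,0.2],[0,0,0,0,0,-3,0.2],[0,0,0,0,0,-1,0.2],[0,0,0,0,0,0,0.2]]])

```text
time: 17.45
tool_pos: [0.4449, -0.0597, 0.1901]
tcp_rot: [-0.107, 1.561, 0.112]
wrist_force: [0.2, 0.3, 0.3]
width: 0.201
```

Run:
```python
from plan import *
import cv2
p,d=bot.read_camera("top");cv2.imwrite("pics/t18.png",cv2.resize(p[170:320,260:410],None,fx=4,fy=4,interpolation=cv2.INTER_CUBIC))
i=bot.camera_info("top")
for u,v in[(327,210),(322,210),(331,210),(327,205),(327,215),(300,212)]:
    c=np.linalg.solve(i["K"],[u,v,1])*np.median(d[v-1:v+2,u-1:u+2]);q=(i["extrinsics"]@[*c,1])[:3];print(w2t(q).round(1),q[2].round(4))
p,d=bot.read_camera("scene");cv2.imwrite("pics/s18.png",cv2.resize(p[170:330,210:430],None,fx=3.5,fy=3.5,interpolation=cv2.INTER_CUBIC))
show()
```

```text
[81.3 -0.2] 0.0283
[83.4 10.9] 0.0252
[80.2 -9.2] 0.0273
[93.1 -1.9] 0.0257
[70.3  1.4] 0.0258
[83.6 60.9] 0.0377
t 17.55 w [ 0.4465 -0.0596  0.1903] tray [-113.7   -0.7] tipz 0.1683 toolx [ 0.007  0.004 -1.   ] tool z heading in tray deg -0.0 F [-0.  -0.1  0.3] op 0.202
```

View pics/t18.png

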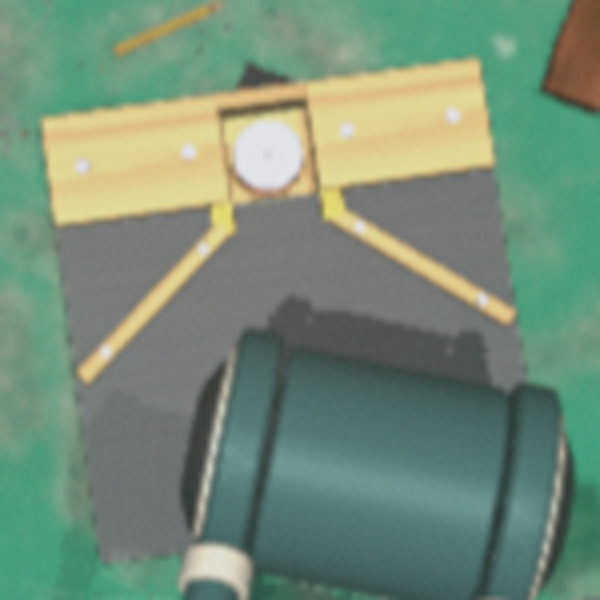

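View pics/s18.png

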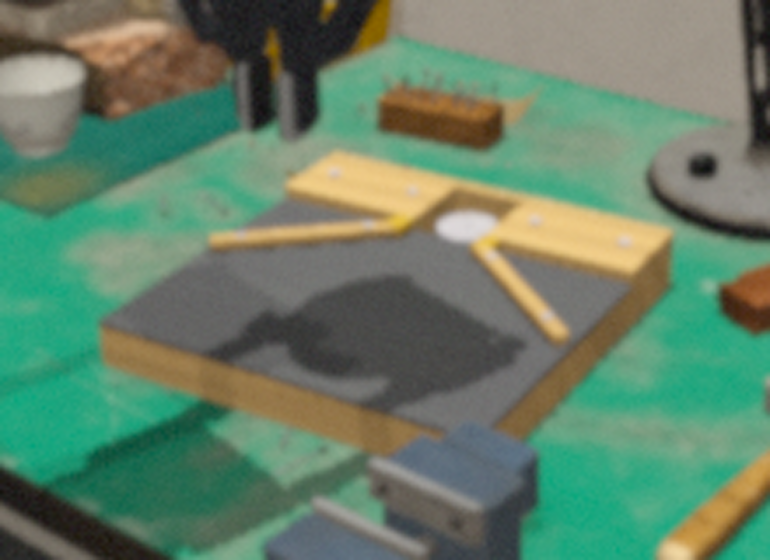

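Steel lies flat on top at a height of about 0.026–0.028 m, where a stack of three should be (0.028). The arm is touching nothing, so I'm handing in.

```bash
python3 -c "
from workcell import bot
print(bot.finish_job())"
```

```text
the job is handed in; nothing more can be done
None
```

I swept the three blanks over the deck and through the gate with the fingertips, in the order brass, copper, steel. All three dropped into the slot, and I handed the job in at about 17.6 s of the 58 s allowed.

**Last checks:**
- **Stack:** the top and scene views show steel lying flat on top. Depth readings over the blank gave 25–28 mm above the bench. A full stack of three should stand at 28 mm, and the same camera read the 40 mm tray top about 2 mm low.
- **Arm:** it was well clear of everything, at about 0 N.
- **Other things on the bench:** the arm never went near them. I did not measure their positions again afterwards.

**Deviations:**
- **Deck touch:** the fingertips touched the deck with about 6 N while coming down behind copper.
- **Copper overshoot:** copper went 6–8 mm left of the centreline in front of the gate. I brought it back with a diagonal push before sending it through.

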